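Zero the flow counter, then hold the purge lever at half

ROBOT

A 7-joint arm with a two-finger parallel gripper is mounted at the origin on the work surface. World frame = base frame: x ahead of the robot, y to its left, z up, the work surface at z = 0. Lengths are in mm, angles in rad, forces in N, time in s.
With the tool pointing down it reaches from about 425 to 825 mm from the base axis. Payload 3.6 kg.
Tool frame: the origin (TCP) lies at the very end of the fingers, on their centre line; the grasp point (between the pads) lies 19 mm behind it (r.hold_point_z is the z of the grasp point in the tool frame, in mm); z points along the fingers, y is the line along which they close (so a half turn about z gives the same grasp; the last joint's range is limited). The gripper opens to 93 mm and grips with 3 to 60 N. Pads are 15 mm wide; open, the fingers measure 128 mm over their backs; the gripper's body (75 mm by 188 mm) begins 65 mm behind the grasp point.
Start: joints at [-1.357, 0.615, -0.013, 1.423, 0.008, 1.103, -0.04], TCP at [154.979, 631.224, 218.64] pointing down, gripper open.
Joint ranges: [-3.12, 3.12], [-0.3, 2.06], [-1.34, 1.32], [0.26, 2.42], [-1.36, 4.5], [0.01, 1.98], [-2.84, 2.84]. Speed limits (rad/s): [2.79, 2.79, 3.14, 3.14, 3.14, 3.14, 3.14].

INTERFACE

Orientations are given as a rotation vector (axis times angle).
In Python, from rig import r gives the robot as it stands.
- The arm moves only by the tool step_arm, never from a script. Its argument "increments" is a list of rows, each a list of 5 numbers: the shift along the world's x, y, z in mm, then the turn about the world's z in rad, then the closure, from -1 (fully open) to 1 (shut). A call has 1 to 10 rows; each row shifts and turns the commanded pose from where the row before left it; what a row does not reach is not made up. A row lasts 1/12 s, in which the tool goes at most 41.7 mm and 7.16 degrees, less where a joint would pass 70% of its speed; a pose out of reach is approached as far as the arm can. A call is refused whole if a number of a shift passes 41.7 or a number of a turn 0.125, either way. A call with a gripper value outside its range is refused whole. The fingers move at their own pace and stop on an object; "grip_force" is the grip in N (left out, the last holds). Time passes only in rows, so rows that do not move let the fingers close. It gives the time, the measured TCP pose, the force, the opening and the grip force at its end, in the units of the state.
- r.state(): the state, without advancing time (a new reading comes with each control period).
- r.read_camera(name): name is "scene" or "top" or "wrist"; returns (picture, depth): 420x560x3 uint8, red, green, blue; 420x560 float32, mm along the optical axis (not along the pixel's ray), 0 where there is no reading.
- r.camera_info(name): a dict with "K" (3x3 intrinsics, pixels), "pose" (4x4, takes a point from camera to world coordinates); the wrist camera has in their place "hand_eye" (4x4, takes a point from camera to tool coordinates, whose origin is the TCP and whose axes are the flange's). Camera axes: x right, y down, z forward; pixel columns grow to the right and rows downward; lengths in mm; the calibration is good to about 2 mm. A picture is of the moment at which its call begins: read the wrist's pose just before it. camera_info takes no time and is no camera call.
- r.hand_in(): hands the job in; it is judged then, once.
The state is a dict: "time_s": time; "joints": joint angles; "joint_vel": joint speeds; "joint_torque": joint torques, N m; "eef_pos": TCP position; "tool_rot": TCP orientation; "ft_force": force on the tool from outside, world axes, zero at the start; "ft_torque": the same for the moment, N m; "width": finger opening in mm; "grasp_force": force on a finger pad.
Only numpy, scipy, OpenCV 4.12 (cv2) and the standard library are available. Lean on these libraries where they do the work, as an engineer would, in place of code of your own. Each camera call takes 0.05 s, during which the arm holds its last target. There are 200 camera calls.

TASK

Take the orange stylus out of its stand and push the small recessed yellow reset button of the flow counter all the way in with its tip, then let the button come up again. Then, with the tip of the same stylus (not the gripper), press the blue purge lever of the dosing pump about half-way down, so that its black pointer stands in the green band (never down in the red one), keep it there for at least three seconds, and finish while still holding it there with the stylus in the grip. Leave the two bottles and the dishes where they stand.

Things in the scene. Friction and masses are not known exactly. Their poses are not given: they have to be found in the camera images.
- stylus: Orange stylus, 130 mm long, 40 to 85 g, standing upright in the stand at the start, tip down. Origin at the end of its tip, z along it towards the handle. Round steel shank 6 mm across from 0 to 50 mm, cone to 62 mm, round orange handle 18 mm across from 62 to 130 mm. Round, so it may be gripped at any yaw.
- stylus_tip (a point): Centre of the flat end of the stylus's steel shank (6 mm across).
- stylus_grip (a point): Point on the stylus's axis 100 mm above the tip, in the handle: where to grip it from above.
- stand: Fixed blue block, 70 x 70 x 55 mm, with one upright hole in the middle of its top, 8 mm wide and 45 mm deep, in which the stylus's shank stands. The stylus's tip rests 10 mm above the bench. Lift the stylus straight up 45 mm or more to clear it. Origin at the centre of the underside.
- counter: Fixed flow counter: flat grey and white box, 110 (x) x 140 (y) x 51 mm high, with a black display and two flat blue keys that are only painted on. Origin at the centre of the underside, z up. In its top at x = -25, y = +30 mm is the reset hole, 14 mm wide, ringed in orange.
- reset_mouth (a point): Centre of the reset hole at the level of the counter's top face (51 mm above the bench). The yellow button's face, 12 mm across, lies 5 mm below this point when up and 9 mm below when fully in.
- reset (a joint): Travel of the yellow reset button: 0 up, 0.004 m fully in. It counts as pressed beyond 0.003. Its spring takes 1.2 N to start and 4 N fully in (a stop of 6 N is right).
- pump: Fixed white dosing pump with blue foot, 150 (x) x 130 (y) x 90 mm high. Origin at the centre of the underside. On top a sprung lever, hinged across y at the rear, reaches towards -x. Beside its pad, at x = -63, y = 36 to 62 mm, stands a white gauge plate, 4 mm thick, top 180 mm above the bench; the pad's black pointer moves down along it: green band half-way, red band at the bottom.
- lever_pad (a point): Middle of the top of the lever's blue pad (40 mm along the lever, 44 mm across), where to press. It moves with the lever: 100 mm from the hinge along the lever and 6 mm above the lever's centre line. 165 mm above the bench with the lever up, 146 mm half-way, 126 mm at the stop.
- lever_hinge (a point): Point on the lever's hinge axis (which runs along the pump's y), at pump x = 45, y = 0, 125 mm above the bench.
- lever (a joint): Angle of the purge lever in rad: 0 up (lever then points 0.35 rad above level), 0.40 at the bottom stop (0.05 rad below level). Half-way is 0.20; green band 0.13 to 0.27; red band from 0.34. It springs back up when let go; at the pad it takes about 3 N to start, 6 N at half and 9 N at the stop.
- amber_bottle: Bystander: loose amber bottle with black cap, 64 mm across, 120 mm high. Origin at the centre of its base.
- media_bottle: Bystander: loose whitish clear bottle with blue cap, 64 mm across, 125 mm high. Origin at the centre of its base.
- dishes: Bystander: two small closed dishes in one stack, 60 mm across, 28 mm high. Origin at the centre of the base.
Things that resemble listed ones, but are neither listed nor needed, are in the scene too. Of the things that look like the stylus, the smallest one is meant.

How it is judged:
By the outcome, as a careful person would: the job done as asked, in the order asked, and still so for the second after the job is handed in, while the arm keeps its last pose, push and grip.
It also fails if it takes over 64 s, if anything falls off the work surface, if the arm or the gripper's body presses on something with over 40 N, if the wrist force passes 120 N, or if a joint passes its speed limit or range.

## Working session

There is one attempt and no reset: what is moved stays moved. The work goes in short steps, Python scripts to look and compute and a tool call to move; the robot and the scene stay as the last step left them, time stands still between calls to the robot, and variables do not carry over. Pictures are saved under pics/ and viewed, at most 10 in all, crops included, and the job is handed in when it is done.

Besides the shell and the picture viewer there is one more tool, called after "Request:" by a JSON object that holds its "name" and its "arguments". step_arm: Moves the arm, as the interface text tells. Its arguments: {"type":"object","properties":{"increments":{"type":"array"},"grip_force":{"type":"number"}},"required":["increments"]}

```bash
mkdir -p pics
cat > h.py <<'E'
from rig import r
import numpy as np, cv2
def grab(n):
    p,d=r.read_camera(n); np.savez(f'{n}.npz',p=p,d=d); cv2.imwrite(f'pics/{n}.png',p[:,:,::-1]); return p,d
def cloud(n,d):
    i=r.camera_info(n);K=i['K'];T=np.array(i['pose']);v,u=np.mgrid[:d.shape[0],:d.shape[1]]
    c=np.stack([(u-K[0][2])/K[0][0]*d,(v-K[1][2])/K[1][1]*d,d],-1)
    return c@T[:3,:3].T+T[:3,3]
def ray(n,u,v,z):
    i=r.camera_info(n);K=np.array(i['K']);T=np.array(i['pose'])
    w=T[:3,:3]@np.linalg.solve(K,[u,v,1]);o=T[:3,3]
    return o+w*(z-o[2])/w[2]
E
python3 - <<'E'
from h import *
for n in('top','scene'):
    grab(n);i=r.camera_info(n);print(n,np.round(i['pose'],3).tolist(),np.round(i['K'],1).tolist())
s=r.state();print(s)
print(r.hold_point_z)
E
```

```text
top [[-0.017, -0.987, 0.158, 385.56], [-1.0, 0.018, 0.005, -42.734], [-0.008, -0.158, -0.987, 1146.219], [0.0, 0.0, 0.0, 1.0]] [[417.1, 0.0, 273.6], [0.0, 417.1, 216.0], [0.0, 0.0, 1.0]]
scene [[0.757, 0.346, -0.554, 1272.885], [0.654, -0.393, 0.647, -852.571], [0.007, -0.852, -0.523, 808.509], [0.0, 0.0, 0.0, 1.0]] [[546.2, 0.0, 278.0], [0.0, 546.2, 213.7], [0.0, 0.0, 1.0]]
{'time_s': 0.1, 'joints': array([-1.35650763,  0.61583314, -0.01263343,  1.42471963,  0.00809252,
        1.10341044, -0.04039693]), 'joint_vel': array([ 0.00056012, -0.00206846,  0.00158663, -0.00306782,  0.00112765,
        0.00014231, -0.00011117]), 'joint_torque': array([ 1.56923972e-03, -4.60040188e+01,  2.09858143e-01, -1.66242886e+01,
       -6.12743385e-02,  1.69842347e-02,  1.04894566e-04]), 'eef_pos': array([154.81297043, 630.56358394, 217.59637275]), 'tool_rot': array([-0.37716175, -3.11860016,  0.00362116]), 'ft_force': array([ 0.04461973,  0.33703933, -0.47373436]), 'ft_torque': array([-0.00699589,  0.02530356,  0.01184959]), 'grasp_force': 0.0, 'width': 92.58963167786293}
-18.8
```

View pics/top.png

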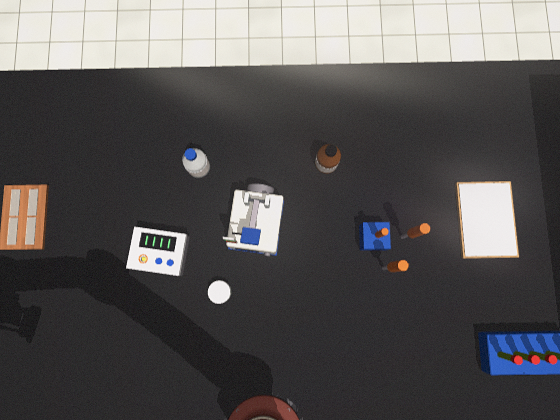

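View pics/scene.png

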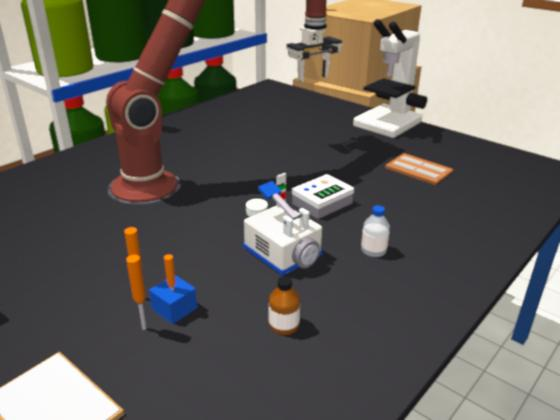

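The top view shows the stand with the small stylus at (377,236) and two larger look-alikes at (425,229) and (403,266). The counter's reset hole is at (143,258) and the pump's blue pad at (250,236). The scene view agrees. Next I measure these.

```bash
cat > m.py <<'E'
from h import *
for n in('top','scene'):
    f=np.load(n+'.npz');p,d=f['p'],f['d'];P=cloud(n,d);hsv=cv2.cvtColor(p,cv2.COLOR_RGB2HSV)
    H,S,V=[hsv[...,k].astype(int) for k in range(3)]
    M={'orange':(H>4)&(H<22)&(S>170)&(V>120),'blue':(H>105)&(H<125)&(S>150)&(V>60),'white':(S<50)&(V>150),'green':(H>45)&(H<75)&(S>120)&(V>80),'red':((H<4)|(H>175))&(S>180)&(V>100)}
    for k,m in M.items():
        c,l,st,ce=cv2.connectedComponentsWithStats(m.astype('uint8'))
        for j in range(1,c):
            q=P[(l==j)&(d>0)]
            if st[j,4]<12 or len(q)<5: continue
            md=np.median(q,0)
            if not(250<md[0]<850 and abs(md[1])<500 and -5<md[2]<400): continue
            zt=np.percentile(q[:,2],95);t=q[q[:,2]>zt-8]
            print(n,k,st[j].tolist(),ce[j].round(1),'med',md.round(),'ztop',zt.round(),'topmean',t.mean(0).round(1),'min',q.min(0).round(),'max',q.max(0).round())
E
python3 m.py
```

```text
top orange [420, 224, 10, 10, 64] [423.9 228.4] med [ 504. -386.  183.] ztop 185.0 topmean [ 504.7 -386.   182.4] min [ 494. -398.  175.] max [ 515. -377.  186.]
top orange [381, 229, 7, 6, 36] [384.  231.4] med [ 505. -304.  140.] ztop 143.0 topmean [ 504.4 -304.4  140.2] min [ 498. -312.  133.] max [ 510. -297.  144.]
top orange [398, 260, 10, 11, 92] [402.4 265. ] med [ 421. -331.  182.] ztop 185.0 topmean [ 421.6 -330.8  182.2] min [ 410. -394.   -0.] max [ 433. -320.  185.]
top blue [185, 148, 11, 12, 104] [190.  153.8] med [713. 173. 125.] ztop 128.0 topmean [714.4 173.3 124.9] min [701. 160. 113.] max [728. 186. 131.]
top blue [359, 222, 32, 28, 696] [374.1 236.1] med [ 499. -298.   55.] ztop 59.0 topmean [ 504.4 -302.2   55.8] min [ 470. -355.    1.] max [ 540. -269.  122.]
top blue [241, 228, 19, 17, 266] [250.  235.8] med [496.  19. 166.] ztop 172.0 topmean [491.5  19.5 168.3] min [476.  -2. 159.] max [516.  41. 177.]
top blue [156, 258, 6, 6, 30] [158.5 260.7] med [447. 266.  54.] ztop 57.0 topmean [448.  266.   53.8] min [442. 259.  49.] max [455. 274.  59.]
top blue [167
[... 2801 characters left out ...]
 739. -211.   37.] ztop 56.0 topmean [ 736.  -207.3   52.7] min [ 697. -220.    8.] max [ 755. -176.   59.]
scene green [279, 185, 7, 4, 20] [282.4 186.4] med [495.  74. 147.] ztop 153.0 topmean [494.6  70.9 149. ] min [491.  59. 140.] max [498.  82. 154.]
scene green [323, 186, 17, 9, 57] [331.1 189.8] med [502. 280.  53.] ztop 56.0 topmean [501.5 279.8  53.3] min [486. 251.  50.] max [516. 308.  57.]
scene green [318, 193, 7, 4, 19] [321.2 194.2] med [496. 240.  53.] ztop 55.0 topmean [495.  241.1  52.8] min [486. 234.  49.] max [506. 249.  55.]
scene red [281, 193, 5, 5, 18] [283.1 194.7] med [494.  76. 121.] ztop 126.0 topmean [493.5  75.6 122.4] min [491.  69. 113.] max [496.  85. 128.]
```

Request:
{"name": "step_arm", "arguments": {"increments": [[27.5,-20,2,-0.05,-1],[27.5,-20,2,-0.05,-1],[27.5,-20,2,-0.05,-1],[27.5,-20,2,-0.05,-1],[27.5,-20,2,-0.05,-1],[27.5,-20,2,-0.05,-1],[27.5,-20,2,-0.05,-1],[27.5,-20,2,-0.05,-1],[27.5,-20,2,-0.05,-1],[27.5,-20,2,-0.05,-1]]}}

```text
time_s: 0.93
eef_pos: [430.9, 429.8, 238.3]
tool_rot: [-1.14, -2.927, 0.002]
ft_force: [0.8, 0.3, 0.8]
width: 92.9
grasp_force: 0.0
```

Request:
{"name": "step_arm", "arguments": {"increments": [[17,-33,0,-0.055,-1],[17,-33,0,-0.055,-1],[17,-33,0,-0.055,-1],[17,-33,0,-0.055,-1],[17,-33,0,-0.055,-1],[17,-33,0,-0.055,-1],[17,-33,0,-0.055,-1],[17,-33,0,-0.055,-1],[17,-33,0,-0.055,-1],[17,-33,0,-0.055,-1]]}}

```text
time_s: 1.77
eef_pos: [600.2, 99.6, 238.3]
tool_rot: [-1.892, -2.507, 0.001]
ft_force: [0.3, -0.2, 0.3]
width: 93.1
grasp_force: 0.0
```

Request:
{"name": "step_arm", "arguments": {"increments": [[-1,-29,0,-0.055,-1],[-1,-29,0,-0.055,-1],[-1,-29,0,-0.055,-1],[-1,-29,0,-0.055,-1],[-1,-29,0,-0.055,-1],[-1,-29,0,-0.055,-1],[-1,-29,0,-0.055,-1],[-1,-29,0,-0.055,-1],[-1,-29,0,-0.055,-1],[-1,-29,0,-0.055,-1]]}}

```text
time_s: 2.6
eef_pos: [589.5, -189.8, 238.1]
tool_rot: [-2.502, -1.899, 0.001]
ft_force: [0.8, -0.7, 0.5]
width: 93.0
grasp_force: 0.0
```

Run:
```python
from h import *
s=r.state();print(s['time_s'],s['eef_pos'],s['tool_rot'],s['joints'].round(2));print(np.round(r.camera_info('wrist')['hand_eye'],2).tolist(),r.camera_info('wrist')['K'])
# top: stylus head, decoys, counter corners, ring, pump pad
f=np.load('top.npz');p=f['p'];P=cloud('top',f['d'])
for u,v,z in[(384,231.4,140),(423.9,228.4,182),(402.4,265,182)]:print(ray('top',u,v,z).round(1))
hsv=cv2.cvtColor(p,cv2.COLOR_RGB2HSV);m=(hsv[...,1]>90)&(hsv[...,2]>90)&(hsv[...,0]<30)
m[:250]=0;m[268:]=0;m[:,:134]=0;m[:,153:]=0
v,u=np.nonzero(m);print(len(u),u.mean(),v.mean(),ray('top',u.mean(),v.mean(),51).round(1))
s4=cv2.resize(p[215:305,115:285],None,fx=4,fy=4,interpolation=cv2.INTER_CUBIC);cv2.imwrite('pics/crop1.png',s4[:,:,::-1])
```

```text
2.6 [ 589.49276077 -189.83598693  238.14956737] [-2.50160381e+00 -1.89855182e+00  7.43417230e-04] [ 0.    0.58  0.47  1.5  -0.28  1.13  0.25]
[[0.0, -0.97, -0.24, 65.05], [1.0, 0.0, -0.0, 1.18], [0.0, -0.24, 0.97, -166.12], [0.0, 0.0, 0.0, 1.0]] [[303.73282807   0.         278.32911178]
 [  0.         303.73282807 211.47069296]
 [  0.           0.           1.        ]]
[ 504.2 -304.2  140. ]
[ 504.6 -386.2  182. ]
[ 421.  -330.8  182. ]
42 142.8095238095238 258.5238095238095 [454.4 308.1  51. ]
```

View pics/crop1.png

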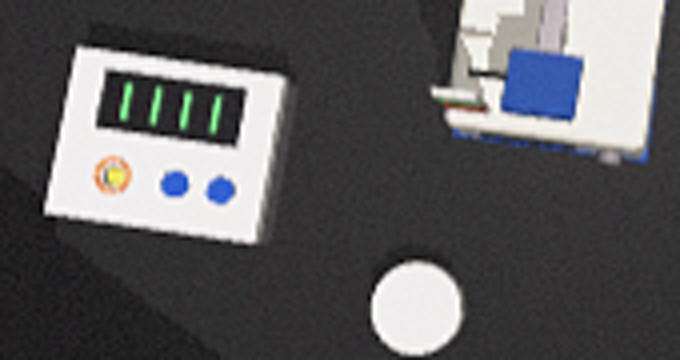

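Crop: ringed reset hole at crop (113,176), pad centre about (541,84), and pump and counter are only slightly rotated. Next I go above the stylus and look with the wrist camera.

Request:
{"name": "step_arm", "arguments": {"increments": [[-17,-23,0,-0.07,-1],[-17,-23,0,-0.07,-1],[-17,-23,0,-0.07,-1],[-17,-23,0,-0.07,-1],[-17,-23,0,-0.06,-1],[0,0,0,0,-1],[0,0,0,0,-1]]}}

```text
time_s: 3.18
eef_pos: [503.5, -305.3, 238.5]
tool_rot: [-2.788, -1.446, 0.001]
ft_force: [1.2, 0.3, -0.5]
width: 92.9
grasp_force: 0.0
```

```bash
cat >> h.py <<'E'
from scipy.spatial.transform import Rotation as R
def wpose():
    s=r.state();T=np.eye(4);T[:3,:3]=R.from_rotvec(s['tool_rot']).as_matrix();T[:3,3]=s['eef_pos']
    return s,T@np.array(r.camera_info('wrist')['hand_eye'])
def wray(T,u,v,z):
    K=np.array(r.camera_info('wrist')['K']);w=T[:3,:3]@np.linalg.solve(K,[u,v,1]);o=T[:3,3];return o+w*(z-o[2])/w[2]
E
python3 - <<'E'
from h import *
s,T=wpose();p,d=grab('wrist');print(s['eef_pos'],s['tool_rot'])
hsv=cv2.cvtColor(p,cv2.COLOR_RGB2HSV);m=(hsv[...,0]>4)&(hsv[...,0]<22)&(hsv[...,1]>150)&(hsv[...,2]>80)
c,l,st,ce=cv2.connectedComponentsWithStats(m.astype('uint8'))
K=np.array(r.camera_info('wrist')['K'])
for j in range(1,c):
    if st[j,4]<60: continue
    v,u=np.nonzero((l==j)&(d>0));z=d[v,u]
    q=(np.stack([(u-K[0,2])/K[0,0]*z,(v-K[1,2])/K[1,1]*z,z],-1))@T[:3,:3].T+T[:3,3]
    zt=np.percentile(q[:,2],97);t=q[(abs(q[:,2]-zt)<4)]
    print(st[j],zt,t.mean(0),t.min(0),t.max(0))
E
```

```text
[ 503.49192542 -305.28750525  238.53788842] [-2.78841236e+00 -1.44648072e+00  1.16499180e-03]
[367   0  40   9 249] 75.97219674352857 [ 703.68903053 -210.8147888    74.21548541] [ 695.39647419 -216.778922     72.08065772] [ 714.77532009 -202.84689165   77.06919966]
[347   5  35  23 107] 12.899835365727753 [ 695.71290874 -199.86346652   10.79700544] [ 689.42723181 -216.90416641    8.92127944] [ 713.25124033 -176.7986777    13.75176369]
[273 190  15  14 151] 136.71411861868344 [ 511.70666782 -299.01968891  135.37812846] [ 504.65734929 -303.56739122  132.88005395] [ 515.58648325 -296.4072592   138.40159284]
[312 248  33  32 739] 161.53985876515497 [ 513.44289267 -377.57707279  160.61176682] [ 505.82525482 -385.0814638   157.60297906] [ 519.54051403 -374.57101893  165.17789801]
[211 250  32  30 674] 155.96703915873175 [ 430.04187361 -322.16717487  155.00305331] [ 421.41613341 -329.3120945   152.01171437] [ 435.39276582 -318.88214853  159.34386803]
```

View pics/wrist.png

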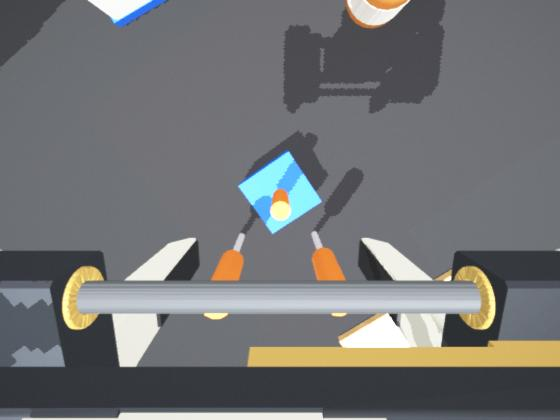

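The wrist view shows the stand at (280,192) and the stylus's top face at (281,211), between the fingers and clear of the two look-alikes.

Run:
```python
from h import *
s,T=wpose();p=np.load('wrist.npz')['p'].astype(int)
m=(p[...,0]>200)&(p[...,2]<200)&(p[...,0]-p[...,2]>50);m=m.astype('uint8');m[:195]=0;m[225:]=0;m[:,:262]=0;m[:,298:]=0
v,u=np.nonzero(m&(p[...,1]>150));print(len(u),u.mean(),v.mean(),wray(T,u.mean(),v.mean(),140).round(1),wray(T,281,211,140).round(1),u.min(),u.max(),v.min(),v.max())
b=((p[...,2]>180)&(p[...,0]<120)).astype('uint8');b[:140]=0;b[240:]=0;b[:,:230]=0;b[:,330:]=0
c=np.array(cv2.findNonZero(b));h=cv2.minAreaRect(c);print(h,[wray(T,*q,55).round(1)[:2] for q in cv2.boxPoints(h)],wray(T,*h[0],55))
```

```text
276 280.19565217391306 208.7644927536232 [ 509.3 -301.7  140. ] [ 508.8 -303.8  140. ] 271 288 195 218
((279.0, 192.49998474121094), (62.403778076171875, 62.126426696777344), 56.3099365234375) [array([ 473.2, -264.4]), array([ 544.5, -266.4]), array([ 543.9, -338.9]), array([ 469.7, -338.8])] [ 508.36261158 -301.40985665   55.        ]
```

Request:
{"name": "step_arm", "arguments": {"increments": [[3.5,2,-14.5,0,-1],[0,0,-15,0,-1],[0,0,-15,0,-1],[0,0,-15,0,-1],[0,0,-15,0,-1],[0,0,-15,0,-1],[0,0,-15,0,-1],[0,0,-15,0,-1],[0,0,-15,0,-1],[0,0,-13,0,-1]]}}

```text
time_s: 4.07
eef_pos: [510.0, -299.0, 89.6]
tool_rot: [-2.781, -1.457, -0.001]
ft_force: [-0.3, -0.4, 0.4]
width: 93.1
grasp_force: 0.0
```

Request:
{"name": "step_arm", "arguments": {"increments": [[0,0,0,0,1],[0,0,0,0,1],[0,0,0,0,1],[0,0,0,0,1],[0,0,0,0,1],[0,0,0,0,1],[0,0,0,0,1],[0,0,0,0,1]], "grip_force": 45}}

```text
time_s: 4.73
eef_pos: [508.6, -301.8, 91.5]
tool_rot: [2.786, 1.452, 0.001]
ft_force: [-0.3, 0.8, -0.3]
width: 44.2
grasp_force: 0.0
```

Request:
{"name": "step_arm", "arguments": {"increments": [[0,0,0,0,1],[0,0,0,0,1],[0,0,0,0,1],[0,0,0,0,1],[0,0,0,0,1],[0,0,0,0,1],[0,0,0,0,1],[0,0,0,0,1]]}}

```text
time_s: 5.4
eef_pos: [508.5, -301.8, 91.1]
tool_rot: [-2.786, -1.452, -0.0]
ft_force: [0.2, 0.1, -0.9]
width: 17.1
grasp_force: 45.0
```

Run:
```python
from h import *
s,T=wpose();print(s);print(grab('wrist')[0].shape,r.state()['eef_pos'])
```

```text
{'time_s': 5.4, 'joints': array([ 0.21135267,  0.71671891,  0.47530125,  1.74810775, -0.43966706,
        0.78429617,  0.29302689]), 'joint_vel': array([ 0.00047203, -0.00058413, -0.00037404, -0.00010406, -0.00010224,
        0.0002021 ,  0.00047731]), 'joint_torque': array([-1.63311954e-02, -4.32610130e+01,  5.83868712e+00, -1.18813232e+01,
       -4.79955005e-02,  4.69132292e-02, -4.65438939e-05]), 'eef_pos': array([ 508.48418775, -301.78173706,   91.13181176]), 'tool_rot': array([-2.78588015e+00, -1.45192535e+00, -5.42266107e-06]), 'ft_force': array([ 0.15820215,  0.10181675, -0.90549077]), 'ft_torque': array([-0.09689151,  0.06386354, -0.03311527]), 'grasp_force': 44.99981969293003, 'width': 17.145162206987397}
(420, 560, 3) [ 508.44397863 -301.76000395   91.12016509]
```

Request:
{"name": "step_arm", "arguments": {"increments": [[0,0,8,0,1],[0,0,15,0,1],[0,0,20,0,1],[0,0,20,0,1],[0,0,25,0,1],[0,0,25,0,1],[0,0,25,0,1],[0,0,25,0,1],[0,0,25,0,1],[0,0,17,0,1]]}}

```text
time_s: 6.28
eef_pos: [508.6, -302.3, 299.4]
tool_rot: [2.784, 1.45, 0.003]
ft_force: [0.6, -0.2, -0.4]
width: 17.6
grasp_force: 45.0
```

Request:
{"name": "step_arm", "arguments": {"increments": [[-2,23,0,0.04,1],[-2,23,0,0.04,1],[-2,23,0,0.04,1],[-2,23,0,0.04,1],[-2,23,0,0.04,1],[-2,23,0,0.04,1],[-2,23,0,0.04,1],[-2,23,0,0.04,1],[-2,23,0,0.04,1],[-2,23,0,0.04,1]]}}

```text
time_s: 7.12
eef_pos: [487.9, -70.9, 296.7]
tool_rot: [2.441, 1.978, 0.0]
ft_force: [-0.1, 0.3, -1.0]
width: 17.6
grasp_force: 45.0
```

Request:
{"name": "step_arm", "arguments": {"increments": [[-2,23,0,0.04,1],[-2,23,0,0.04,1],[-2,23,0,0.04,1],[-2,23,0,0.04,1],[-2,23,0,0.04,1],[-2,23,0,0.04,1],[-2,23,0,0.04,1],[-2,23,0,0.04,1],[-2,23,0,0.04,1],[-2,23,0,0.04,1]]}}

```text
time_s: 7.95
eef_pos: [468.1, 158.9, 296.7]
tool_rot: [1.999, 2.423, 0.0]
ft_force: [0.8, -0.9, -0.3]
width: 17.1
grasp_force: 45.0
```

Request:
{"name": "step_arm", "arguments": {"increments": [[-2,23,-14,0.04,1],[-2,23,-17,0.04,1],[-2,23,-17,0.04,1],[-2,23,-17,0.04,1],[-2,23,-17,0.04,1],[-2,23,-17,0.04,1],[-2,12,-17,0,1],[0,0,-8,0,1],[0,0,0,0,1],[0,0,0,0,1]]}}

```text
time_s: 8.78
eef_pos: [455.1, 306.5, 172.5]
tool_rot: [1.698, 2.642, -0.002]
ft_force: [0.2, 0.2, 0.8]
width: 17.7
grasp_force: 45.0
```

Run:
```python
from h import *
s,T=wpose();print(s['time_s'],s['eef_pos'],s['tool_rot'],s['joints'].round(2),s['grasp_force']);p,d=grab('wrist')
Rt=R.from_rotvec(s['tool_rot']).as_matrix()
K=np.array(r.camera_info('wrist')['K'])
def proj(X):
    c=T[:3,:3].T@(X-T[:3,3]);c=K@c;return (c[:2]/c[2]).round(1)
tip=s['eef_pos']+Rt@[0,0,81.2];print('tip',tip,proj(tip),'hole est',proj(np.array([456,309.5,51])))
```

```text
8.7833 [455.07497572 306.49588316 172.50623955] [ 1.69846317e+00  2.64161739e+00 -1.85667747e-03] [-0.76  0.51  0.19  1.78 -0.12  0.86 -0.09] 44.999563793535344
tip [455.09569244 306.36841928  91.30634223] [277.2 216.4] hole est [279.5 203.3]
```

View pics/wrist.png

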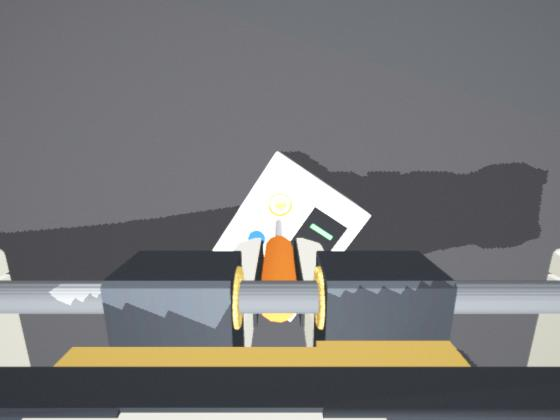

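The wrist view shows the ring at about (280,204) and the steel tip at about (278,221), slightly below where I predicted it. Next I measure both precisely.

```bash
cat > tip.py <<'E'
from h import *
def show(box,f,name):
    p=np.load('wrist.npz')['p'];u0,v0,u1,v1=box
    cv2.imwrite('pics/'+name,cv2.resize(p[v0:v1,u0:u1],None,fx=f,fy=f,interpolation=cv2.INTER_CUBIC)[:,:,::-1])
E
python3 - <<'E'
from tip import *
show((245,185,315,245),8,'c2.png')
p=np.load('wrist.npz')['p'];hsv=cv2.cvtColor(p,cv2.COLOR_RGB2HSV)
m=(hsv[...,0]>8)&(hsv[...,0]<35)&(hsv[...,1]>60);m[:188]=0;m[221:]=0;m[:,:265]=0;m[:,296:]=0
c=cv2.findNonZero(m.astype('uint8'));print(cv2.minEnclosingCircle(c),cv2.boundingRect(c))
(u,v),_=cv2.minEnclosingCircle(c);s,T=wpose();print(wray(T,u,v,51))
E
```

```text
((279.6528625488281, 204.50955200195312), 11.44469928741455) (269, 195, 23, 21)
[457.41960726 308.57270552  51.        ]
```

View pics/c2.png

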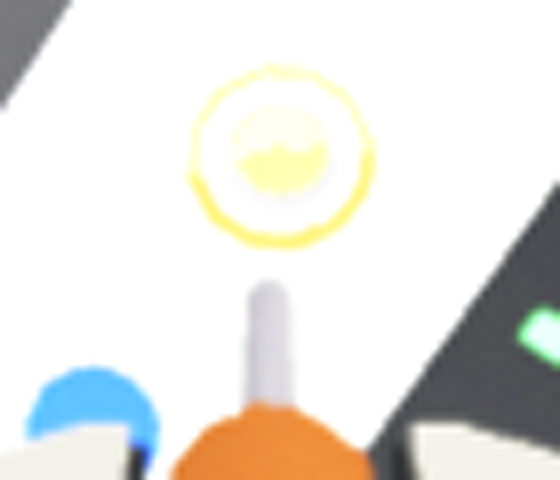

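Run:
```python
from h import *
s,T=wpose();Rt=R.from_rotvec(s['tool_rot']).as_matrix();K=np.array(r.camera_info('wrist')['K'])
def proj(t):
    X=s['eef_pos']+Rt@np.array(t,float);c=K@(T[:3,:3].T@(X-T[:3,3]));return (c[:2]/c[2]).round(1)
print('tool x in world',Rt[:,0].round(2),'y',Rt[:,1].round(2))
for ox in(0,-3,-5):
  for tz in (81,):
    print(ox,[ (h,dx,proj([ox+dx,0,tz-h]).tolist()) for h,dx in((0,3),(0,-3),(62,9),(130,-9),(130,9))])
f=np.load('wrist.npz');d=f['d'];p=f['p']
print(d[215:330:5,278].round(),p[215:330:5,278].tolist())
for v in(222,225,228): print(wray(T,278.5,v,91)[:2].round(1))
```

```text
tool x in world [-0.41  0.91 -0.  ] y [0.91 0.41 0.  ]
0 [(0, 3, [277.2, 212.9]), (0, -3, [277.2, 219.9]), (62, 9, [276.9, 227.3]), (130, -9, [276.3, 312.5]), (130, 9, [276.2, 274.0])]
-3 [(0, 3, [277.2, 216.4]), (0, -3, [277.2, 223.3]), (62, 9, [276.9, 231.8]), (130, -9, [276.3, 318.6]), (130, 9, [276.2, 280.6])]
-5 [(0, 3, [277.2, 218.7]), (0, -3, [277.2, 225.6]), (62, 9, [276.9, 234.8]), (130, -9, [276.3, 322.7]), (130, 9, [276.2, 284.9])]
[295. 252. 237. 225. 213. 186. 177. 170. 161. 155. 150. 143.   0. 133.
  73.  73.  72.  72.  72.  72. 132. 132. 384.] [[255, 247, 141], [225, 223, 228], [218, 213, 221], [218, 215, 223], [230, 184, 153], [237, 140, 59], [239, 142, 60], [239, 144, 61], [239, 144, 59], [241, 145, 62], [241, 146, 61], [241, 147, 60], [241, 148, 62], [185, 125, 81], [149, 155, 159], [160, 165, 172], [175, 182, 190], [193, 200, 207], [198, 206, 213], [191, 198, 204], [255, 250, 142], [255, 249, 140], [119, 120, 123]]
[459.  302.3]
[460.1 299.8]
[461.2 297.4]
```

Request:
{"name": "step_arm", "arguments": {"increments": [[-1,3.7,0,0,1],[-1,3.8,0,0,1],[0,0,-10,0,1],[0,0,-10,0,1],[0,0,-9,0,1],[0,0,0,0,1],[0,0,0,0,1],[0,0,0,0,1]]}}

```text
time_s: 9.5
eef_pos: [452.6, 315.6, 142.9]
tool_rot: [-1.697, -2.644, 0.001]
ft_force: [0.9, -0.0, -0.5]
width: 17.6
grasp_force: 45.0
```

Run:
```python
from tip import *
s,T=wpose();p,d=grab('wrist');print(s['eef_pos'],s['ft_force'])
show((245,180,315,240),8,'c3.png')
hsv=cv2.cvtColor(p,cv2.COLOR_RGB2HSV)
m=(hsv[...,0]>8)&(hsv[...,0]<35)&(hsv[...,1]>60);m[:185]=0;m[233:]=0;m[:,:260]=0;m[:,300:]=0
v,u=np.nonzero(m);print(u.min(),u.max(),v.min(),v.max())
```

```text
[452.60948266 315.55815313 142.92022174] [ 0.85209665 -0.01588391 -0.51041193]
266 290 210 232
```

View pics/c3.png

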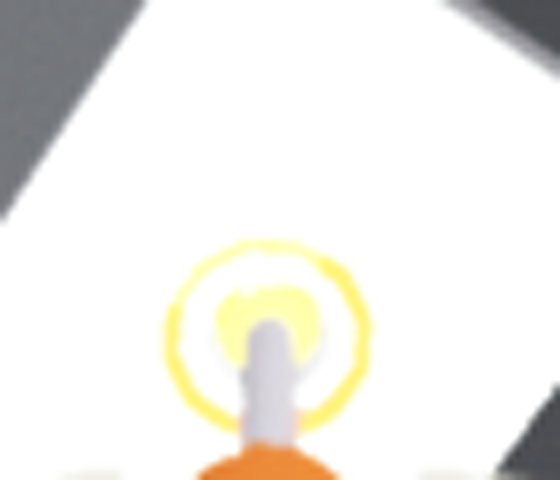

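The crop shows the ring centre at px (278.5,222.2) and the tip's far edge at (278.5,220), so the tip is over the hole.

Run:
```python
from h import *
s,T=wpose()
print(wray(T,278.5,223.3,s['eef_pos'][2]-81.2),wray(T,278.5,222.2,51))
```

```text
[456.32875504 310.6832309   62.02416883] [457.23241951 308.75477902  51.        ]
```

Request:
{"name": "step_arm", "arguments": {"increments": [[1,-2,0,0,1],[0,0,-5,0,1],[0,0,-5,0,1],[0,0,-4,0,1],[0,0,-2,0,1],[0,0,-1,0,1],[0,0,0,0,1],[0,0,0,0,1]]}}

```text
time_s: 10.22
eef_pos: [453.2, 313.5, 126.2]
tool_rot: [-1.696, -2.644, 0.001]
ft_force: [-0.1, -0.5, 0.5]
width: 17.4
grasp_force: 45.0
```

Request:
{"name": "step_arm", "arguments": {"increments": [[0,0,-1,0,1],[0,0,0,0,1],[0,0,0,0,1]]}}

```text
time_s: 10.47
eef_pos: [453.4, 313.7, 125.3]
tool_rot: [-1.696, -2.644, 0.0]
ft_force: [-2.2, -1.0, 1.4]
width: 17.0
grasp_force: 45.0
```

Request:
{"name": "step_arm", "arguments": {"increments": [[0,0,-1,0,1],[0,0,0,0,1],[0,0,0,0,1]]}}

```text
time_s: 10.72
eef_pos: [453.4, 313.7, 124.2]
tool_rot: [-1.696, -2.644, 0.0]
ft_force: [-1.0, -1.5, 1.6]
width: 17.7
grasp_force: 45.0
```

Request:
{"name": "step_arm", "arguments": {"increments": [[0,0,-1,0,1],[0,0,0,0,1],[0,0,0,0,1]]}}

```text
time_s: 10.97
eef_pos: [453.5, 313.7, 123.2]
tool_rot: [-1.696, -2.644, -0.0]
ft_force: [-1.6, -0.3, 3.6]
width: 17.3
grasp_force: 45.0
```

Request:
{"name": "step_arm", "arguments": {"increments": [[0,0,-1,0,1],[0,0,0,0,1],[0,0,0,0,1]]}}

```text
time_s: 11.22
eef_pos: [453.6, 313.8, 122.8]
tool_rot: [-1.696, -2.644, -0.0]
ft_force: [-2.0, -1.2, 8.0]
width: 17.4
grasp_force: 45.0
```

Request:
{"name": "step_arm", "arguments": {"increments": [[0,0,-0.5,0,1],[0,0,0,0,1],[0,0,0,0,1]]}}

```text
time_s: 11.47
eef_pos: [453.6, 313.8, 122.7]
tool_rot: [-1.696, -2.644, -0.001]
ft_force: [-1.9, -1.5, 9.4]
width: 17.3
grasp_force: 45.0
```

Request:
{"name": "step_arm", "arguments": {"increments": [[0,0,4,0,1],[0,0,8,0,1],[0,0,15,0,1],[0,0,20,0,1],[0,0,20,0,1],[0,0,20,0,1],[0,0,20,0,1],[0,0,20,0,1],[0,0,20,0,1],[0,0,20,0,1]]}}

```text
time_s: 12.3
eef_pos: [453.7, 313.8, 289.7]
tool_rot: [1.696, 2.644, 0.001]
ft_force: [0.1, 0.5, 0.0]
width: 17.3
grasp_force: 45.0
```

Request:
{"name": "step_arm", "arguments": {"increments": [[3,-24,0,0,1],[3,-24,0,0,1],[3,-24,0,0,1],[3,-24,0,0,1],[3,-24,0,0,1],[3,-24,0,0,1],[3,-24,0,0,1],[3,-24,0,0,1],[3,-24,0,0,1],[3,-24,0,0,1]]}}

```text
time_s: 13.13
eef_pos: [483.9, 72.6, 288.8]
tool_rot: [1.696, 2.643, 0.001]
ft_force: [-0.4, 0.0, -0.4]
width: 17.5
grasp_force: 45.0
```

Request:
{"name": "step_arm", "arguments": {"increments": [[4,-24,0,0,1],[4,-24,0,0,1],[0,0,0,0,1],[0,0,0,0,1],[0,0,0,0,1]]}}

```text
time_s: 13.55
eef_pos: [491.6, 26.7, 288.6]
tool_rot: [-1.695, -2.645, -0.001]
ft_force: [0.3, 0.3, 0.6]
width: 17.5
grasp_force: 45.0
```

Run:
```python
from tip import *
s,T=wpose();p,d=grab('wrist');print(s['time_s'],s['eef_pos'],s['ft_force'],s['joints'].round(2))
hsv=cv2.cvtColor(p,cv2.COLOR_RGB2HSV)
m=((hsv[...,0]>100)&(hsv[...,0]<128)&(hsv[...,1]>120)).astype('uint8')
c,l,st,ce=cv2.connectedComponentsWithStats(m)
for j in range(1,c):
    if st[j,4]>80:print(st[j],ce[j].round(1),wray(T,*ce[j],165).round(1))
show((180,130,380,280),4,'c4.png')
```

```text
13.55 [491.57244337  26.65137391 288.59607698] [0.32959762 0.32325901 0.63470096] [-0.33  0.31  0.31  1.76 -0.11  1.09  0.45]
[310   1  14  17 187] [316.5   8.9] [450.8 195.2 165. ]
[249 140  46  64 134] [271.8 168.6] [471.9  57.1 165. ]
[503 147  36  28 825] [520.5 160.1] [682.  162.4 165. ]
[ 254  187   55   51 1513] [280.8 211.8] [497.4  22.4 165. ]
```

View pics/c4.png

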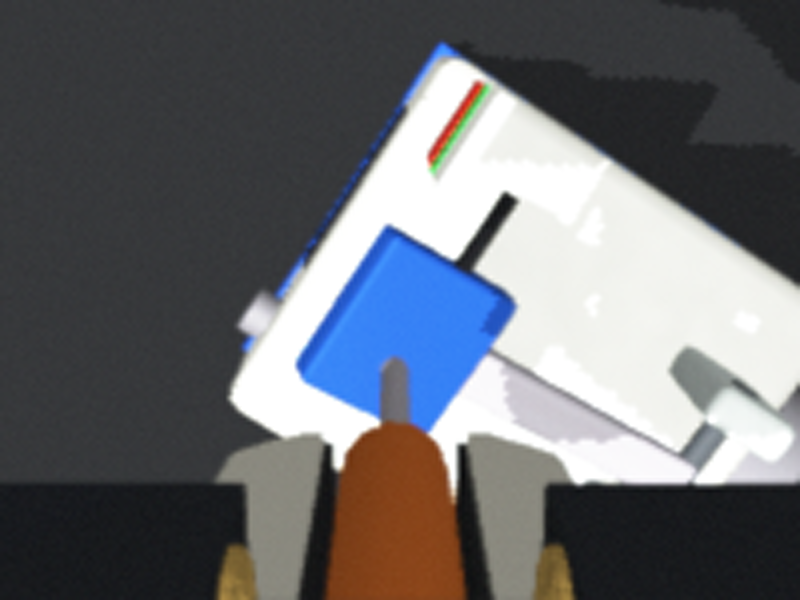

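The crop shows the pad centre at about crop (408,332), px (282,213), and the tip already above the pad. So I descend straight.

Request:
{"name": "step_arm", "arguments": {"increments": [[0,-0.5,-10,0,1],[0,0,-12,0,1],[0,0,-10,0,1],[0,0,-6,0,1],[0,0,-3,0,1],[0,0,-2,0,1],[0,0,-2,0,1],[0,0,-2,0,1],[0,0,0,0,1],[0,0,0,0,1]]}}

```text
time_s: 14.43
eef_pos: [492.0, 25.5, 242.2]
tool_rot: [1.696, 2.644, 0.002]
ft_force: [0.3, 0.5, 3.6]
width: 17.4
grasp_force: 45.0
```

Request:
{"name": "step_arm", "arguments": {"increments": [[0,0,-2,0,1],[0,0,-2,0,1],[0,0,-2,0,1],[0,0,-1,0,1],[0,0,0,0,1],[0,0,0,0,1]]}}

```text
time_s: 14.93
eef_pos: [491.2, 25.2, 234.6]
tool_rot: [-1.696, -2.644, 0.001]
ft_force: [-1.9, 0.9, 4.4]
width: 17.3
grasp_force: 45.0
```

Request:
{"name": "step_arm", "arguments": {"increments": [[0,0,-2,0,1],[0,0,-2,0,1],[0,0,-2,0,1],[0,0,-1.5,0,1],[0,0,0,0,1],[0,0,0,0,1],[0,0,0,0,1]]}}

```text
time_s: 15.52
eef_pos: [491.0, 25.1, 227.0]
tool_rot: [-1.696, -2.643, 0.001]
ft_force: [-1.6, 1.2, 6.1]
width: 17.5
grasp_force: 45.0
```

Run:
```python
from tip import *
s=r.state();print(s['time_s'],s['eef_pos'],s['ft_force'],s['width'])
p,d=grab('scene');P=cloud('scene',d)
cv2.imwrite('pics/s2.png',cv2.resize(p[150:240,225:345],None,fx=6,fy=6,interpolation=cv2.INTER_CUBIC)[:,:,::-1])
hsv=cv2.cvtColor(p,cv2.COLOR_RGB2HSV);m=((hsv[...,0]>100)&(hsv[...,0]<128)&(hsv[...,1]>120)&(d>0));m[:170]=0;m[235:]=0;m[:,:240]=0;m[:,345:]=0
q=P[m];q=q[q[:,2]>90];print(len(q),np.median(q,0))
```

```text
15.5167 [490.97104936  25.08693854 226.97970198] [-1.5786515   1.19477937  6.07412734] 17.527564995402976
197 [496.2807978  12.2652454 145.7380341]
```

View pics/s2.png

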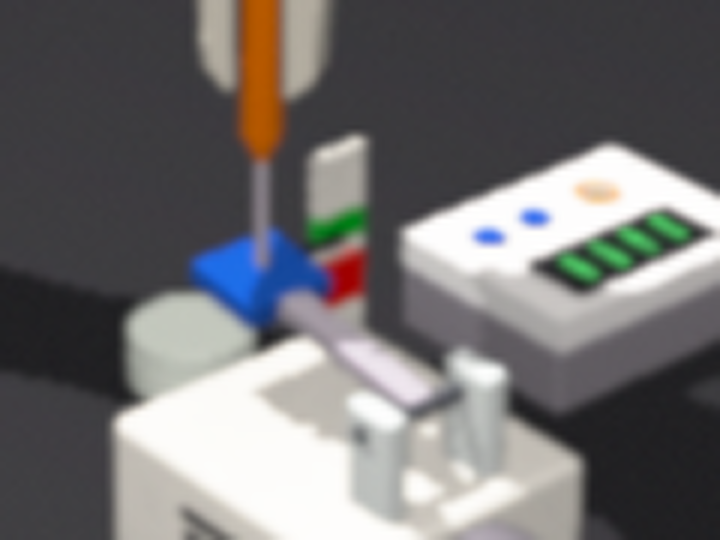

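The crop shows the stylus tip on the blue pad. The pointer stands at the green band, seen from above at about (312,240), and the pad's depth reads 146 mm with 6 N of force. That is half-way, so I hold there.

Request:
{"name": "step_arm", "arguments": {"increments": [[0,0,0,0,1],[0,0,0,0,1],[0,0,0,0,1],[0,0,0,0,1],[0,0,0,0,1],[0,0,0,0,1],[0,0,0,0,1],[0,0,0,0,1],[0,0,0,0,1],[0,0,0,0,1]]}}

```text
time_s: 16.4
eef_pos: [491.0, 25.1, 227.0]
tool_rot: [-1.696, -2.643, 0.001]
ft_force: [-2.9, 0.4, 4.7]
width: 17.8
grasp_force: 45.0
```

Request:
{"name": "step_arm", "arguments": {"increments": [[0,0,0,0,1],[0,0,0,0,1],[0,0,0,0,1],[0,0,0,0,1],[0,0,0,0,1],[0,0,0,0,1],[0,0,0,0,1],[0,0,0,0,1],[0,0,0,0,1],[0,0,0,0,1]]}}

```text
time_s: 17.23
eef_pos: [491.0, 25.1, 227.0]
tool_rot: [-1.696, -2.643, 0.001]
ft_force: [-2.4, -0.3, 5.0]
width: 17.4
grasp_force: 45.0
```

Request:
{"name": "step_arm", "arguments": {"increments": [[0,0,0,0,1],[0,0,0,0,1],[0,0,0,0,1],[0,0,0,0,1],[0,0,0,0,1],[0,0,0,0,1],[0,0,0,0,1],[0,0,0,0,1],[0,0,0,0,1],[0,0,0,0,1]]}}

```text
time_s: 18.07
eef_pos: [491.0, 25.1, 227.0]
tool_rot: [-1.696, -2.643, 0.001]
ft_force: [-3.3, 0.5, 4.9]
width: 17.3
grasp_force: 45.0
```

Request:
{"name": "step_arm", "arguments": {"increments": [[0,0,0,0,1],[0,0,0,0,1],[0,0,0,0,1],[0,0,0,0,1],[0,0,0,0,1],[0,0,0,0,1],[0,0,0,0,1],[0,0,0,0,1],[0,0,0,0,1],[0,0,0,0,1]]}}

```text
time_s: 18.9
eef_pos: [491.0, 25.1, 227.0]
tool_rot: [-1.696, -2.643, 0.001]
ft_force: [-1.8, 0.3, 5.1]
width: 17.3
grasp_force: 45.0
```

Request:
{"name": "step_arm", "arguments": {"increments": [[0,0,0,0,1],[0,0,0,0,1],[0,0,0,0,1],[0,0,0,0,1],[0,0,0,0,1],[0,0,0,0,1],[0,0,0,0,1],[0,0,0,0,1],[0,0,0,0,1],[0,0,0,0,1]]}}

```text
time_s: 19.73
eef_pos: [491.0, 25.1, 227.0]
tool_rot: [-1.696, -2.643, 0.001]
ft_force: [-2.7, 0.7, 6.3]
width: 17.3
grasp_force: 45.0
```

Run:
```python
from h import *
s=r.state();print(s['time_s'],s['eef_pos'],s['ft_force'],s['width'],s['grasp_force'])
if abs(s['eef_pos'][2]-227)<2 and 3.5<s['ft_force'][2]<8.5 and s['width']>15: print(r.hand_in())
```

```text
19.7333 [490.96669746  25.10860395 227.03215722] [-2.6504246   0.67983952  6.26898909] 17.32319598073539 45.00267297757091
the job is handed in; nothing more can be done
None
```

The job is handed in: the stylus pushed the reset button to its stop and let it come up, then pressed the purge lever about half-way (pad 146 mm above the bench, about 6 N) and held it over 4 s, still gripped there at hand-in at 19.7 s; the bottles and dishes were not touched.

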